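# Unlock the sealed sample case and present its shackle to the reader

### The job

The sealed food-sample case is locked by a dial lock: turn the dial, feeling it click from notch to notch, to its open notch (the bar grip on the dial in line with the two long marks, parallel to the shackle) and leave it there, then pull the steel shackle straight up out of the lock. Present the shackle to the tag reader: hold it upright, feet down, centred over the reader's dark window with its feet about 5 cm above the window, and finish there still holding it steady, without touching the reader. Do not disturb the jar, the bottle or the tip box.

Things in the scene. Friction and masses are not known exactly. Their poses are not given: they have to be found in the camera images.
- case: Black plastic sample case, fixed, 200 x 180 x 85 mm high; origin at the centre of its underside, z up; yaw varies. An aluminium lock block, 120 (x) x 112 (y) x 40 mm high, sits on the middle of its lid (block top at z = 125 mm). In the case's frame the dial's vertical axis is at x = -5, y = 0 mm, the shackle at x = +45, y = 0 mm.
- dial_axis (a point): Point on the dial's axis, 30 mm above the lock block's top, at the height to grip; axes as the case's. The black dial has a round skirt 48 mm across, 6 mm high; on it stands the bar grip, 14 mm wide, 42 mm long, 6 to 38 mm above the block's top, a white line along it. At dial value 0 the bar lies along the case's y axis, in line with two long marks; at value q it is turned by q from there.
- dial (a joint): Dial angle, rad: 0 = open notch, positive = anticlockwise from above; range -0.52 to 2.7, start 0.75 to 2.2. A spring clicks it into a notch every 30 degrees (0.524 rad, a tick each); passing a click takes about 0.2 N m; let go within 0.1 rad of a notch it is drawn into it (to 0.08 rad or closer), midway it may stay. The shackle is free within about 0.09 rad of 0. The stop lies one click past 0.
- shackle: Loose steel U-shackle, about 0.25 kg, 102 mm high; origin midway between the undersides of its two feet, z up along the legs, y from leg to leg. Legs 14 (x) x 8 (y) mm at y = -20 and +20 mm. At the start its feet are 36 mm deep in two slots of the lock block (1.5 mm play all round), axes as the case's; it comes out straight up.
- shackle_bow (a point): Middle of the shackle's top bar, on its centre line, 96 mm above the feet; 60 mm above the lock block's top while locked. The bar is round, 12 mm thick, straight for 24 mm along the shackle's y.
- reader_window (a point): Centre of the top face (the dark window) of the flat white tag reader, 120 x 120 x 30 mm high, fixed to the table; the window is 30 mm above the table.
- jar: Clear sample jar with white cap, 48 mm across, 60 mm high, origin under its centre; bystander.
- reagent: Amber bottle, 44 mm across, 90 mm high, origin under its centre; bystander.
- tipbox: Blue closed box of pipette tips, 90 x 120 x 50 mm, origin under its centre; bystander.
- reader: The flat white tag reader itself, origin at the centre of its underside.
Mind the look-alikes: they are no part of the job. There is more than one size of the shackle; the one meant has the size given above.

How it is judged:
By the outcome, as a careful person would: the job done as asked, in the order asked, and still so for the second after the job is handed in, while the arm keeps its last pose, push and grip.
It also fails if it takes over 72 s, if anything falls off the work surface, if the arm or the gripper's body presses on something with over 40 N, if the wrist force passes 120 N, or if a joint passes its speed limit or range.

### The arm

A 6-joint arm with a two-finger parallel gripper is mounted at the origin on the work surface. World frame = base frame: x ahead of the robot, y to its left, z up, the work surface at z = 0. Lengths are in m, angles in rad, forces in N, time in s.
With the tool pointing down it reaches from about 0.3 to 0.875 m from the base axis. Payload 6.4 kg.
Tool frame: the origin (TCP) lies between the finger pads; the fingertips stand tip_extent ahead of it and the grasp point (between the pads) lies 5 mm behind it (tip_extent is the distance from the TCP to the fingertips, in m); z points along the fingers, y is the direction in which the jaws open and shut (so a half turn about z gives the same grasp; the last joint's range is limited). The gripper opens to 85 mm and grips with 20 to 120 N. Pads are 22 mm wide; open, the fingers measure 114 mm over their backs; the gripper's body (76 mm by 85 mm) begins 54 mm behind the grasp point. The pads swing forward as they close: fully open they stand 13 mm farther back than shut.
Start: joints at [-1.47, 0.181, 1.607, -0, 1.354, -0.206], TCP at [0.174, -0.548, 0.209] pointing down, gripper open.
Joint ranges: [-2.99, 2.99], [-0.89, 2.07], [0.3, 2.58], [-1.14, 4.28], [0, 2.63], [-3.12, 3.12]. Speed limits (rad/s): [2.57, 2.57, 3.01, 3.14, 3.14, 3.14].

### API

Orientations are given as a unit quaternion [w, x, y, z].
In Python, from bench import * gives the robot as it stands.
- The arm moves only by the shell command python3 -m jog 'ROWS'. ROWS is JSON, a list of rows, each a list of 3 entries, a list of its own where there are three numbers: the shift along the tool's x, y, z in mm, then the turn, a rotation vector about the tool's x, y, z in rad, then the opening, from 0 (shut) to 1 (fully open). A call has 1 to 20 rows; each row is the pose to reach, as a shift and turn from the pose measured when the call began, along the tool's axes at that moment; what a row does not reach only later rows make up. A row lasts 1/12 s, in which the tool goes at most 41.7 mm and 7.16 degrees, less where a joint would pass 70% of its speed; a pose out of reach is approached as far as the arm can. A call with a gripper value outside its range is refused whole. The fingers move at their own pace and stop on an object; the grip force is fixed at half the most. Time passes only in rows, so rows that repeat a pose let the fingers close. It gives the time, the measured TCP pose, the force and the opening at its end, in the units of the state.
- get_obs(): the state, without advancing time (a new reading comes with each control period).
- camera(name): name is "side" or "top"; returns (picture, depth): 400x640x3 uint8, red, green, blue; 400x640 float32, m along the optical axis (not along the pixel's ray), 0 where there is no reading.
- get_calibration(name): a dict with "fx", "fy", "cx", "cy" (pixels), "k1" (the pictures are not rectified: a ray, as slopes to the right and down, at radius r is drawn at 1 + k1 r^2 times it, then the intrinsics apply), "world_from_camera" (4x4, takes a point from camera to world coordinates). Camera axes: x right, y down, z forward; pixel columns grow to the right and rows downward; lengths in m; the calibration is good to about 2 mm. A picture is of the moment at which its call begins. get_calibration takes no time and is no camera call.
- hand_in(): hands the job in, once; it reports no verdict.
The state is a dict: "time_s": time; "q": joint angles; "dq": joint speeds; "joint_efforts": joint torques, N m; "eef_pos": TCP position; "eef_rot": TCP orientation; "wrist_force": force on the tool from outside, world axes, zero at the start; "torque": the same for the moment, N m; "opening": opening from 0.0 (shut) to 1.0 (fully open).
Only numpy, scipy, OpenCV 4.12 (cv2) and the standard library are available. Lean on these libraries where they do the work, as an engineer would, in place of code of your own. Each camera call takes 0.05 s, during which the arm holds its last target.

## Working session

There is one attempt and no reset: what is moved stays moved. The work goes in short steps, Python scripts to look and compute and a shell command to move; the robot and the scene stay as the last step left them, time stands still between calls to the robot, and variables do not carry over. Pictures are saved under pics/ and viewed, and the job is handed in when it is done.

```bash
ls; mkdir -p pics; python3 - <<'E'
from bench import *
import cv2,numpy as np
o=get_obs(); print(o)
for n in ("top","side"):
    p,d=camera(n); cv2.imwrite(f"pics/{n}0.png",p[:,:,::-1]); np.save(f"{n}0.npy",d)
    print(n,get_calibration(n))
E
```

```text
pics
{'time_s': 0.0, 'q': array([-1.47029978e+00,  1.81529813e-01,  1.60799791e+00,  7.22326772e-07,
        1.35376988e+00, -2.06293052e-01]), 'dq': array([ 1.94035742e-04,  8.14952292e-04,  8.07007400e-05, -4.18502509e-04,
       -1.30795812e-03,  3.73672948e-04]), 'joint_efforts': array([-9.41419894e-04, -4.44876623e+01, -3.51337194e+01, -4.05526189e-04,
        9.14472359e-03, -2.65315961e-06]), 'eef_pos': array([ 0.17361169, -0.54756169,  0.20809536]), 'eef_rot': array([-8.51263253e-04,  9.88257721e-01,  1.52793814e-01,  4.54255041e-05]), 'wrist_force': array([-0.72098662,  0.76843323,  0.36186231]), 'torque': array([-0.01432769, -0.01854716, -0.04191326]), 'opening': 0.9968625986379199}
top {'fx': 479.3986577812295, 'fy': 479.3986577812295, 'cx': 318.6204014808229, 'cy': 197.09374694167047, 'k1': 0.026277224188759798, 'world_from_camera': array([[-0.02856679, -0.99725179,  0.06835793,  0.48362288],
       [-0.99951602,  0.02765522, -0.01424496,  0.10723453],
       [ 0.01231536, -0.06873178, -0.99755916,  1.6119352 ],
       [ 0.        ,  0.        ,  0.        ,  1.        ]])}
side {'fx': 393.01903290481516, 'fy': 393.01903290481516, 'cx': 319.10212615337934, 'cy': 199.91009024082953, 'k1': -0.060311808508751924, 'world_from_camera': array([[ 0.98273042, -0.10014143,  0.15560405,  0.3944834 ],
       [-0.18417728, -0.61059354,  0.77023   , -0.70610392],
       [ 0.0178789 , -0.78558718, -0.61849262,  0.79500799],
       [ 0.        ,  0.        ,  0.        ,  1.        ]])}
```

View pics/top0.png

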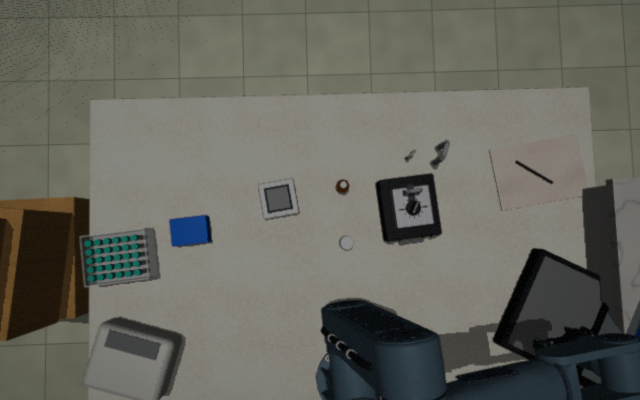

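View pics/side0.png

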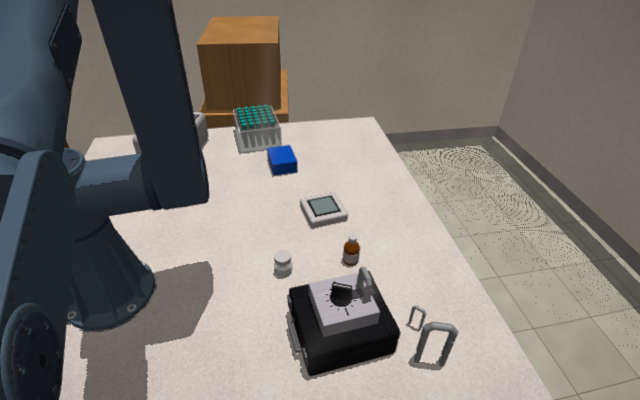

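The top picture shows the case with its lock at (408,208), reader (279,199), bottle (343,186), jar (346,242) and tip box (190,231). Three shackles are in view. Two are loose on the table, a small one at (410,155) and a large one at (440,153). The third, at (412,188), stands in the lock block, so it fits the description. I'll confirm that with enlarged crops.

```bash
cat > h.py <<'E'
import numpy as np,cv2
from bench import *
def cloud(n,d):
    c=get_calibration(n); v,u=np.mgrid[0:400,0:640]
    K=np.array([[c['fx'],0,c['cx']],[0,c['fy'],c['cy']],[0,0,1]])
    pts=np.stack([u.ravel(),v.ravel()],1).astype(np.float64)[:,None]
    s=cv2.undistortPoints(pts,K,np.array([c['k1'],0,0,0,0.]))[:,0]
    z=d.ravel(); P=np.c_[s*z[:,None],z]
    W=c['world_from_camera']; P=P@W[:3,:3].T+W[:3,3]
    P[z==0]=np.nan
    return P.reshape(400,640,3)
def proj(n,X):
    c=get_calibration(n); M=np.linalg.inv(c['world_from_camera'])
    p=np.atleast_2d(X)@M[:3,:3].T+M[:3,3]; s=p[:,:2]/p[:,2:]; s=s*(1+c['k1']*(s**2).sum(1))[:,None]
    return s*[c['fx'],c['fy']]+[c['cx'],c['cy']]
def crop(n,img,u0,u1,v0,v1,k,name):
    cv2.imwrite(name,cv2.resize(img[v0:v1,u0:u1],None,fx=k,fy=k,interpolation=cv2.INTER_CUBIC))
E
python3 - <<'E'
from h import *
t=cv2.imread('pics/top0.png'); s=cv2.imread('pics/side0.png')
a=cv2.resize(t[130:250,365:465],(500,600),interpolation=cv2.INTER_CUBIC); cv2.imwrite('pics/tc.png',a)
crop('side',s,280,470,230,380,4,'pics/sc.png')
T=cloud('top',np.load('top0.npy'));S=cloud('side',np.load('side0.npy'))
for nm,P in(('T',T),('S',S)):
    # reader
    for lab,(zlo,zhi,x,y) in dict(caselid=(.075,.095,None,None)).items(): pass
for u,v in[(279,199),(346,242),(343,186),(190,231),(395,190),(422,225),(412,188),(412,208),(380,150)]: print(u,v,T[v,u].round(3))
for u,v in[(323,206),(282,258),(351,243),(300,320),(350,315),(366,272),(343,290)]: print('s',u,v,S[v,u].round(3))
E
```

```text
279 199 [0.589 0.216 0.028]
346 242 [0.442 0.001 0.058]
343 186 [0.621 0.007 0.089]
190 231 [0.492 0.506 0.043]
395 190 [ 0.601 -0.153  0.121]
422 225 [ 0.49  -0.241  0.087]
412 188 [ 0.605 -0.204  0.135]
412 208 [ 0.542 -0.197  0.157]
380 150 [ 0.747 -0.128  0.008]
s 323 206 [0.592 0.21  0.034]
s 282 258 [ 0.442 -0.01   0.06 ]
s 351 243 [0.625 0.001 0.073]
s 300 320 [ 0.458 -0.218  0.085]
s 350 315 [ 0.555 -0.253  0.128]
s 366 272 [ 0.597 -0.201  0.191]
s 343 290 [ 0.548 -0.212  0.158]
```

View pics/tc.png

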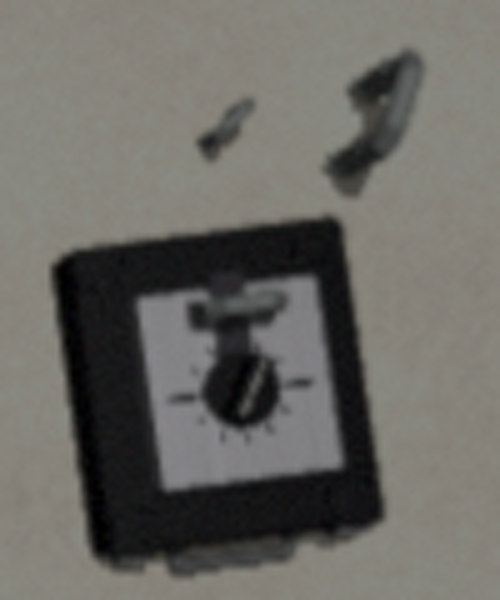

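View pics/sc.png

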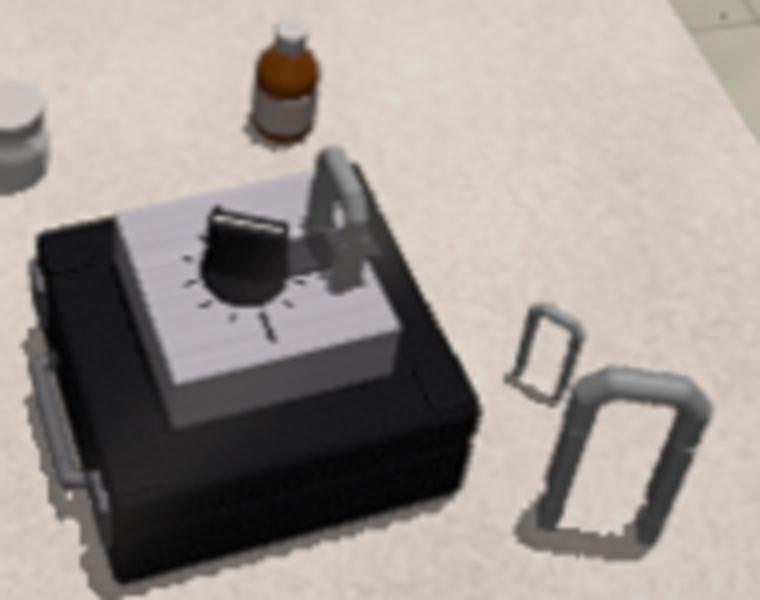

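The shackle standing in the lock block (crop side about (340,210), top (240,310)) is the one meant. Its bow is at z ≈ 0.19 m, which agrees with 125 + 60 + 6 mm. The loose ones lie on the table and are other sizes. Next I'll fit the case pose, the dial angle and the reader.

```bash
python3 - <<'E'
import bench; print([n for n in dir(bench) if not n.startswith('_')])
try: print(bench.tip_extent)
except Exception as e: print(e)
from h import *
from scipy.optimize import minimize
T=cloud('top',np.load('top0.npy'));S=cloud('side',np.load('side0.npy'))
it=cv2.imread('pics/top0.png').astype(int);is_=cv2.imread('pics/side0.png').astype(int)
def rect(P,m,nm):
    Q=P[m]; r=cv2.minAreaRect((Q[:,:2]*1000).astype(np.float32)); 
    print(nm,len(Q),'z',np.median(Q[:,2]).round(4),'c',np.round(r[0],1),'size',np.round(r[1],1),'ang',round(r[2],1))
for nm,P,I in(('top',T,it),('side',S,is_)):
    x,y,z=P[...,0],P[...,1],P[...,2]; g=I.mean(2)
    near=(abs(x-.53)<.16)&(abs(y+.2)<.16)
    # lowest-bias: bright pixels of block top
    print('block z',np.median(z[near&(abs(z-.125)<.012)&(g>np.percentile(g[near],50))]))
    rect(P,near&(abs(z-.125)<.010)&(g>75),nm+' block')
    rect(P,near&(z>.07)&(z<.135)&(g<300),nm+' lid+block')
    rd=(abs(x-.59)<.09)&(abs(y-.21)<.09)
    rect(P,rd&(z>.02)&(z<.045),nm+' reader')
    w=rd&(z>.02)&(z<.045); print('  g',np.percentile(g[w],[10,30,50,70,90]))
    rect(P,rd&(z>.02)&(z<.045)&(g<(np.percentile(g[w],10)+np.percentile(g[w],90))/2),nm+' window')
    sh=near&(z>.172)&(z<.21); Q=P[sh]; print('bow',len(Q),Q.mean(0).round(4) if len(Q) else'', Q.min(0).round(3),Q.max(0).round(3)); 
    db=near&(z>.148)&(z<.17)&(x<.575); rect(P,db,nm+' dialbar')
    tb=near&(abs(z)<.01); print('table z',np.nanmedian(z[(abs(z)<.02)&(y<.4)&(y>-.4)&(x>.4)&(x<.7)]))
E
```

```text
['MotionError', 'camera', 'get_calibration', 'get_obs', 'hand_in', 'tip_extent']
0.014
block z 0.12561246241812407
top block 1018 z 0.1258 c [ 548.6 -204. ] size [119.3 113.4] ang 6.1
top lid+block 3331 z 0.0887 c [ 562.2 -212.7] size [233.1 202.2] ang 6.0
top reader 1284 z 0.0294 c [590.9 219.7] size [119.9 119.9] ang 8.7
  g [ 55.66666667  82.          84.66666667 125.33333333 136.        ]
top window 697 z 0.0306 c [586.  215.9] size [109.1 113.8] ang 8.7
bow 64 [ 0.5926 -0.1975  0.1876] [ 0.586 -0.224  0.174] [ 0.601 -0.175  0.196]
top dialbar 74 z 0.1631 c [ 543.3 -204.1] size [14.5 41.6] ang 69.6
table z 0.0007200208437052602
block z 0.1248417561999115
side block 1825 z 0.1247 c [ 555.7 -203.9] size [127.5 114.6] ang 5.8
side lid+block 6096 z 0.0874 c [ 549.4 -205.8] size [203.5 181.5] ang 5.6
side reader 996 z 0.0294 c [595.3 217.6] size [120.6 123.4] ang 9.7
  g [ 84.         127.         128.33333333 185.16666667 197.        ]
side window 539 z 0.0304 c [594.2 209.8] size [114.7 105.5] ang 8.6
bow 135 [ 0.5946 -0.2068  0.1858] [ 0.587 -0.226  0.172] [ 0.603 -0.178  0.193]
side dialbar 192 z 0.1615 c [ 546.4 -205.2] size [16.7 40.4] ang 66.1
table z 0.00026494834143675483
```

```bash
cat >> h.py <<'E'
from scipy.spatial.transform import Rotation as R
def go(pos,yaw_deg):
    """tool-frame shift mm and rotvec for target TCP pos, tool y at yaw, z down"""
    o=get_obs(); w,x,y,z=o['eef_rot']; R0=R.from_quat([x,y,z,w])
    a=np.radians(yaw_deg); ty=np.array([np.cos(a),np.sin(a),0]); tz=np.array([0,0,-1.]); tx=np.cross(ty,tz)
    R1=R.from_matrix(np.c_[tx,ty,tz])
    yw=R0.as_matrix()[:,1]
    print('t',round(o['time_s'],2),'pos',o['eef_pos'].round(4),'yaw_y',np.degrees(np.arctan2(yw[1],yw[0])).round(2),'F',o['wrist_force'].round(1),'T',o['torque'].round(2),'open',round(o['opening'],3))
    print('shift',(R0.inv().apply(np.array(pos)-o['eef_pos'])*1000).round(1),'rot',(R0.inv()*R1).as_rotvec().round(3))
E
python3 - <<'E'
from h import *
go([.545,-.2052,.26],67)
T=cloud('top',np.load('top0.npy'));S=cloud('side',np.load('side0.npy'))
for P in (T,S):
    x,y,z=P[...,0],P[...,1],P[...,2]
    m=(abs(x-.545)<.03)&(abs(y+.205)<.03)&(z>.152)&(z<.17)
    Q=P[m][:,:2];c=Q.mean(0);w,v=np.linalg.eigh(np.cov((Q-c).T));print(c,np.degrees(np.arctan2(*v[::-1,1])))
E
```

```text
t 0.1 pos [ 0.1736 -0.5476  0.2082] yaw_y -72.42 F [-0.6  0.9 -0.7] T [0.01 0.02 0.01] open 1.003
shift [ 457.5 -214.3  -51.3] rot [-0.000e+00 -2.000e-03 -2.433e+00]
[ 0.54354732 -0.20346183] 156.15079706651014
[ 0.54580689 -0.20740844] 155.7728967172508
```

```bash
python3 -m jog '[[[0,0,-52],[0,0,-0.1],0.6],[[0,0,-52],[0,0,-0.2],0.6],[[457.5,-214.3,-52],[0,-0.002,-2.416],0.6],[[457.5,-214.3,-52],[0,-0.002,-2.416],0.6],[[457.5,-214.3,-52],[0,-0.002,-2.416],0.6],[[457.5,-214.3,-52],[0,-0.002,-2.416],0.6],[[457.5,-214.3,-52],[0,-0.002,-2.416],0.6],[[457.5,-214.3,-52],[0,-0.002,-2.416],0.6],[[457.5,-214.3,-52],[0,-0.002,-2.416],0.6],[[457.5,-214.3,-52],[0,-0.002,-2.416],0.6],[[457.5,-214.3,-52],[0,-0.002,-2.416],0.6],[[457.5,-214.3,-52],[0,-0.002,-2.416],0.6],[[457.5,-214.3,-52],[0,-0.002,-2.416],0.6],[[457.5,-214.3,-52],[0,-0.002,-2.416],0.6],[[457.5,-214.3,-52],[0,-0.002,-2.416],0.6],[[457.5,-214.3,-52],[0,-0.002,-2.416],0.6],[[457.5,-214.3,-52],[0,-0.002,-2.416],0.6],[[457.5,-214.3,-52],[0,-0.002,-2.416],0.6],[[457.5,-214.3,-52],[0,-0.002,-2.416],0.6],[[457.5,-214.3,-52],[0,-0.002,-2.416],0.6]]'
python3 - <<'E'
from h import *
go([.545,-.2052,.26],66)
print(get_obs()['q'])
E
```

```text
time_s: 1.77
eef_pos: [0.5448, -0.2049, 0.26]
eef_rot: [-0.001, 0.205, 0.979, 0.0]
wrist_force: [0.1, -0.5, -0.9]
opening: 0.602
t 1.77 pos [ 0.5448 -0.2049  0.26  ] yaw_y 66.38 F [ 0.1 -0.5 -0.9] T [ 0.05 -0.01  0.  ] open 0.602
shift [-0.3 -0.2  0. ] rot [ 0.    -0.001  0.007]
[-5.63432218e-01  1.59183580e-01  1.52828671e+00 -1.03334867e-04
  1.45547655e+00 -1.72201794e+00]
```

```bash
python3 -m jog '[[[-0.3,-0.2,40],[0,-0.001,0.007],0.6],[[-0.3,-0.2,70],[0,-0.001,0.007],0.6],[[-0.3,-0.2,85],[0,-0.001,0.007],0.6],[[-0.3,-0.2,85],[0,-0.001,0.007],0.6]]'
python3 - <<'E'
from h import *
p,d=camera('side'); p=p[:,:,::-1]
crop('side',p,280,470,200,350,4,'pics/s1.png')
go([.545,-.2052,.15],66)
E
```

```text
time_s: 2.1
eef_pos: [0.5419, -0.2033, 0.1698]
eef_rot: [-0.005, 0.208, 0.978, 0.002]
wrist_force: [0.1, 1.0, -0.1]
opening: 0.597
t 2.15 pos [ 0.5433 -0.2042  0.1726] yaw_y 65.98 F [ 0.1 -0.1  0.5] T [ 0.03 -0.01  0.02] open 0.601
shift [-2.1 -0.3 22.6] rot [ 0.001 -0.006 -0.   ]
```

View pics/s1.png

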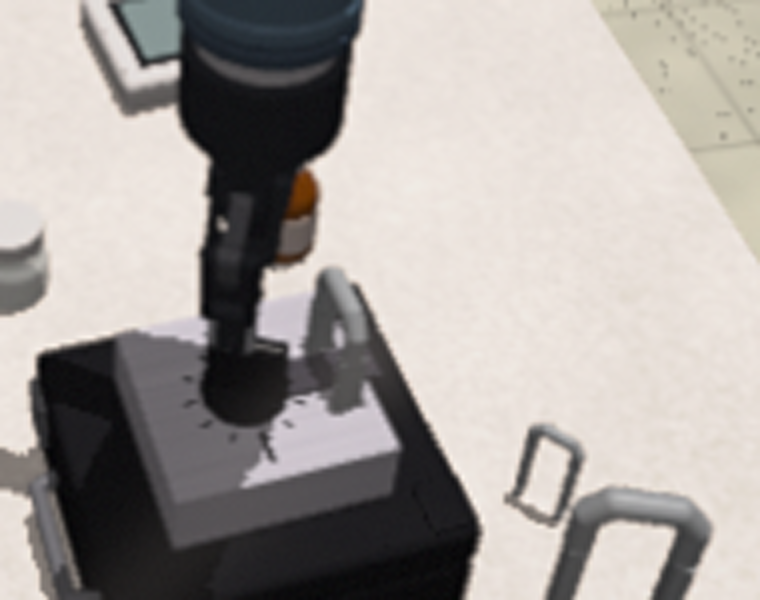

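The side crop shows the finger pair over the dial. The near finger's tip is at (230,345), and the bar's white line end shows at (270,347) between the fingers. I'll lower to the grip height next.

```bash
python3 -m jog '[[[-1,0,6],[0,-0.006,0],0.6],[[-2,-0.3,14],[0,-0.006,0],0.6],[[-2,-0.3,20],[0,-0.006,0],0.6],[[-2,-0.3,22],[0,-0.006,0],0.6],[[-2,-0.3,22],[0,-0.006,0],0.6],[[-2,-0.3,22],[0,-0.006,0],0.6]]'
python3 - <<'E'
from h import *
go([.545,-.2052,.15],66)
E
```

```text
time_s: 2.65
eef_pos: [0.5451, -0.2053, 0.1509]
eef_rot: [0.0, 0.208, 0.978, 0.0]
wrist_force: [-0.1, 0.3, 1.3]
opening: 0.601
t 2.65 pos [ 0.5451 -0.2053  0.1509] yaw_y 65.98 F [-0.1  0.3  1.3] T [-0.    0.02 -0.06] open 0.601
shift [0.1 0.  0.9] rot [ 0.001  0.001 -0.   ]
```

```bash
python3 -m jog '[[[0,0,0.5],[0,0,0],0.3],[[0,0,0.5],[0,0,0],0.2],[[0,0,0.5],[0,0,0],0.1],[[0,0,0.5],[0,0,0],0.05],[[0,0,0.5],[0,0,0],0.05],[[0,0,0.5],[0,0,0],0.05]]'
python3 - <<'E'
from h import *
go([.545,-.2052,.15],66)
E
```

```text
time_s: 3.15
eef_pos: [0.5451, -0.2053, 0.1504]
eef_rot: [0.0, 0.208, 0.978, 0.0]
wrist_force: [-0.3, 1.3, -0.1]
opening: 0.051
t 3.15 pos [ 0.5451 -0.2053  0.1504] yaw_y 65.98 F [-0.3  1.3 -0.1] T [-0.   -0.   -0.05] open 0.051
shift [0.2 0.  0.4] rot [ 0.001  0.001 -0.   ]
```

The opening closed to 0.05, but a 14 mm bar should stop it near 0.16. Nothing seems to be gripped, so I'll look.

```bash
python3 - <<'E'
from h import *
p,d=camera('side'); q=p[:,:,::-1]
np.save('s2.npy',d)
crop('side',q,310,400,240,330,6,'pics/s2.png')
p,d2=camera('top'); crop('top',p[:,:,::-1],365,465,150,250,5,'pics/t2.png')
o=get_obs()
print('tcp px',proj('side',o['eef_pos']), proj('side',o['eef_pos']-[0,0,.014]))
print(proj('side',[[.545,-.205,.163],[.545,-.205,.131]]))
E
```

```text
tcp px [[340.56992598 289.87173616]] [[340.21567393 294.16478846]]
[[340.80345661 285.81011401]
 [339.99176775 295.68067462]]
```

View pics/s2.png

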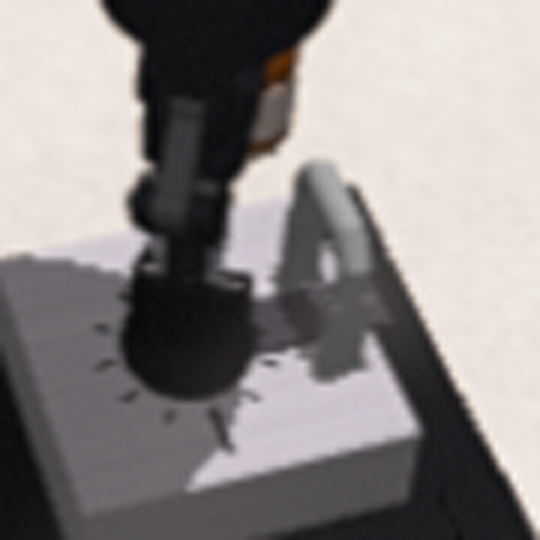

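View pics/t2.png

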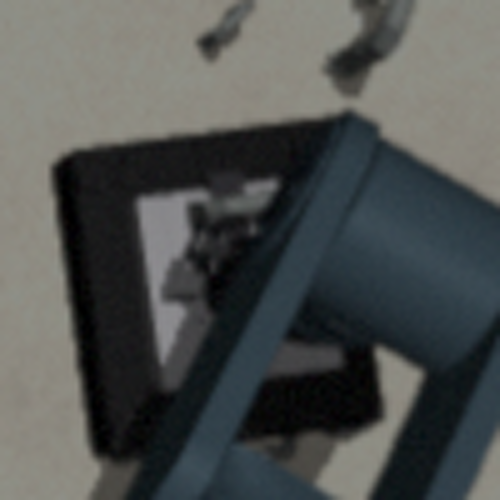

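```bash
python3 - <<'E'
from h import *
P=cloud('side',np.load('s2.npy'))
for v in range(264,300,3):
    print(v,[tuple((P[v,u]*1000).round().astype(int)) for u in (334,338,342,346,350)])
print(get_obs())
E
```

```text
264 [(np.int64(525), np.int64(-215), np.int64(243)), (np.int64(525), np.int64(-245), np.int64(275)), (np.int64(531), np.int64(-246), np.int64(275)), (np.int64(542), np.int64(-236), np.int64(262)), (np.int64(553), np.int64(-227), np.int64(250))]
267 [(np.int64(581), np.int64(-8), np.int64(-2)), (np.int64(523), np.int64(-251), np.int64(274)), (np.int64(531), np.int64(-251), np.int64(272)), (np.int64(546), np.int64(-225), np.int64(241)), (np.int64(553), np.int64(-227), np.int64(242))]
270 [(np.int64(516), np.int64(-251), np.int64(268)), (np.int64(522), np.int64(-255), np.int64(271)), (np.int64(531), np.int64(-250), np.int64(264)), (np.int64(539), np.int64(-249), np.int64(261)), (np.int64(620), np.int64(-29), np.int64(2))]
273 [(np.int64(-9223372036854775808), np.int64(-9223372036854775808), np.int64(-9223372036854775808)), (np.int64(521), np.int64(-260), np.int64(269)), (np.int64(529), np.int64(-260), np.int64(267)), (np.int64(539), np.int64(-252), np.int64(256)), (np.int64(617), np.int64(-39), np.int64(1))]
276 [(np.int64(515), np.int64(-259), np.int64(261)), (np.int64(521), np.int64(-
[... 1911 characters left out ...]
5.64386880e-01,  2.54272072e-01,  1.64283349e+00,  9.31965384e-04,
        1.24379322e+00, -1.71624393e+00]), 'dq': array([-0.00038458,  0.00094539,  0.0007034 , -0.00047261,  0.00053701,
        0.00091879]), 'joint_efforts': array([ 9.10080853e-04, -4.64729905e+01, -3.34337246e+01,  3.65810745e-03,
       -2.68568074e-03,  2.74616656e-05]), 'eef_pos': array([ 0.54511751, -0.20532327,  0.15039973]), 'eef_rot': array([4.78685666e-04, 2.08087380e-01, 9.78110079e-01, 2.93270414e-04]), 'wrist_force': array([ 0.82116006, -0.97931294,  1.07079601]), 'torque': array([-0.01298565, -0.0504495 ,  0.0034989 ]), 'opening': 0.04935027090638742}<stdin>:4: RuntimeWarning: invalid value encountered in cast
```

```bash
python3 - <<'E'
from h import *
P=cloud('side',np.load('s2.npy'))
n=np.array([np.cos(np.radians(66)),np.sin(np.radians(66))]);b=np.array([-n[1],n[0]])
Q=P.reshape(-1,3); r=Q[:,:2]-[.5451,-.2053]; 
m=(np.hypot(*r.T)<.06)&(Q[:,2]>.166)&~((Q[:,0]>.58))
Q=Q[m];r=r[m]
for z0 in np.arange(.165,.30,.006):
    k=(Q[:,2]>=z0)&(Q[:,2]<z0+.006)
    if k.any(): print(round(z0,3),k.sum(),'jaw',(r[k]@n*1000).min().round(1),(r[k]@n*1000).max().round(1),'bar',(r[k]@b*1000).min().round(1),(r[k]@b*1000).max().round(1))
E
```

```text
0.165 1 jaw -5.1 -5.1 bar -3.1 -3.1
0.171 5 jaw -8.4 -6.8 bar -11.2 9.2
0.177 17 jaw -14.0 7.5 bar -12.4 9.3
0.183 22 jaw -16.7 -5.9 bar -12.3 9.5
0.189 19 jaw -16.1 3.0 bar -12.5 7.8
0.195 13 jaw -17.1 2.0 bar -12.1 4.8
0.201 1 jaw -16.5 -16.5 bar -3.3 -3.3
0.213 2 jaw -11.1 -9.1 bar -14.8 -13.3
0.219 11 jaw -32.9 -5.0 bar -14.7 0.4
0.225 9 jaw -39.5 -15.2 bar -14.1 9.0
0.231 18 jaw -44.3 -14.9 bar -16.6 14.2
0.237 29 jaw -48.2 -14.9 bar -18.2 14.4
0.243 30 jaw -52.2 -6.7 bar -18.2 14.6
0.249 17 jaw -57.3 -9.9 bar -18.1 14.8
0.255 34 jaw -59.8 -7.7 bar -17.4 14.9
0.261 49 jaw -60.0 7.9 bar -18.7 16.8
0.267 72 jaw -59.5 -8.1 bar -20.5 17.4
0.273 70 jaw -50.2 -11.3 bar -20.6 17.5
0.279 58 jaw -43.6 -11.4 bar -20.2 18.5
0.285 39 jaw -42.2 -31.0 bar -12.1 8.8
0.291 31 jaw -38.0 -29.1 bar -11.7 9.8
0.297 37 jaw -37.8 -24.2 bar -27.8 15.5
```

The side crop and depth show the finger ends at z ≈ 0.173 m, above the bar top at 0.163 m, while the TCP reads 0.150 m. The bar's full front face is visible below them, so the tips stand about 35 mm higher than the nominal frame says. I'll open, go down in small steps watching the force, and check by camera.

```bash
python3 -m jog '[[[0,0,0],[0,0,0],0.5],[[0,0,0],[0,0,0],0.5],[[0,0,0],[0,0,0],0.5],[[0,0,4],[0,0,0],0.5],[[0,0,8],[0,0,0],0.5],[[0,0,12],[0,0,0],0.5],[[0,0,14],[0,0,0],0.5],[[0,0,14],[0,0,0],0.5]]'
cat > look.py <<'E'
import sys
from h import *
yaw=float(sys.argv[1]); nm=sys.argv[2]
p,d=camera('side'); crop('side',p[:,:,::-1],310,400,240,330,6,f'pics/{nm}.png')
P=cloud('side',d); o=get_obs()
n=np.array([np.cos(np.radians(yaw)),np.sin(np.radians(yaw))]);b=np.array([-n[1],n[0]])
Q=P.reshape(-1,3); r=Q[:,:2]-o['eef_pos'][:2]
m=(np.hypot(*r.T)<.06)&(Q[:,2]>.12)&~((Q[:,0]>.58)); Q=Q[m];r=r[m]
for z0 in np.arange(.13,.23,.006):
    k=(Q[:,2]>=z0)&(Q[:,2]<z0+.006)
    if k.any(): print(round(z0,3),k.sum(),'jaw',(r[k]@n*1000).min().round(1),(r[k]@n*1000).max().round(1),'bar',(r[k]@b*1000).min().round(1),(r[k]@b*1000).max().round(1))
go(o['eef_pos'],yaw)
E
python3 look.py 66 s3
```

```text
time_s: 3.92
eef_pos: [0.5446, -0.205, 0.1354]
eef_rot: [-0.0, 0.208, 0.978, 0.001]
wrist_force: [0.0, 0.9, -0.2]
opening: 0.499
0.13 110 jaw -23.4 15.5 bar -23.8 20.2
0.136 17 jaw -7.6 -4.0 bar -21.7 16.3
0.142 14 jaw -6.0 5.3 bar -21.6 16.3
0.148 13 jaw -7.1 4.1 bar -21.4 16.4
0.154 14 jaw -27.1 -0.0 bar -21.6 -8.0
0.16 36 jaw -30.6 23.1 bar -21.3 8.0
0.166 18 jaw -34.5 -26.4 bar -11.7 8.7
0.172 19 jaw -35.5 -21.5 bar -12.3 9.0
0.178 17 jaw -36.3 24.0 bar -12.3 5.8
0.184 8 jaw -36.8 23.1 bar -8.2 5.6
0.19 1 jaw -27.1 -27.1 bar -12.2 -12.2
0.202 6 jaw -51.2 -25.4 bar -13.9 3.4
0.208 31 jaw -54.5 -29.1 bar -14.6 10.8
0.214 25 jaw -55.5 -30.6 bar -13.3 10.8
0.22 16 jaw -57.2 -27.3 bar -16.3 10.4
0.226 63 jaw -59.7 28.1 bar -18.0 15.6
t 3.97 pos [ 0.5448 -0.2051  0.1358] yaw_y 65.98 F [-0.6 -0.5 -1.3] T [0.02 0.05 0.01] open 0.499
shift [0. 0. 0.] rot [ 0.001 -0.    -0.   ]
```

View pics/s3.png

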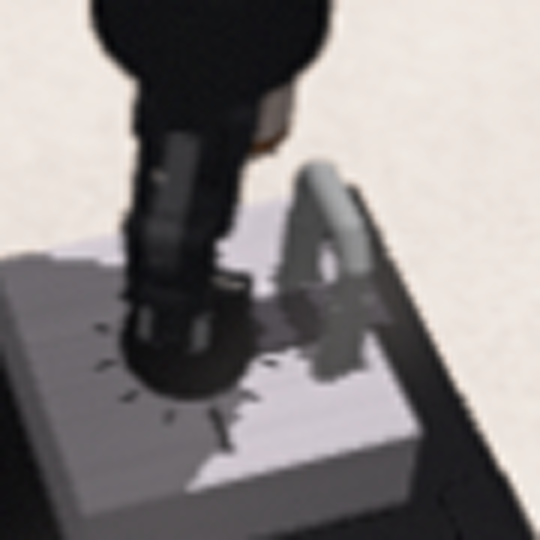

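The near fingertip, at crop (175,340), is now in front of the bar at z ≈ 0.157 m. I'll go 14 mm lower, then close.

```bash
python3 -m jog '[[[0,0,4],[0,0,0],0.5],[[0,0,8],[0,0,0],0.5],[[0,0,12],[0,0,0],0.5],[[0,0,14],[0,0,0],0.5],[[0,0,14],[0,0,0],0.4],[[0,0,14],[0,0,0],0.3],[[0,0,14],[0,0,0],0.2],[[0,0,14],[0,0,0],0.1],[[0,0,14],[0,0,0],0.05],[[0,0,14],[0,0,0],0.05],[[0,0,14],[0,0,0],0.05]]'
python3 look.py 66 s4
```

```text
time_s: 4.88
eef_pos: [0.5452, -0.2046, 0.1222]
eef_rot: [0.0, 0.208, 0.978, 0.001]
wrist_force: [1.2, 5.2, 3.6]
opening: 0.144
0.13 120 jaw -24.3 9.2 bar -32.7 18.7
0.136 18 jaw -8.1 -4.2 bar -21.4 16.5
0.142 17 jaw -11.8 3.6 bar -21.4 16.4
0.148 26 jaw -18.9 1.9 bar -21.4 16.7
0.154 32 jaw -20.5 -4.3 bar -20.4 17.0
0.16 44 jaw -21.3 12.5 bar -21.5 9.1
0.166 11 jaw -21.4 11.4 bar -12.4 4.4
0.172 3 jaw 5.9 10.5 bar -12.3 -0.2
0.178 1 jaw -13.6 -13.6 bar -12.2 -12.2
0.19 15 jaw -37.2 -13.1 bar -14.7 6.2
0.196 10 jaw -41.5 -16.0 bar -14.4 9.3
0.202 12 jaw -46.6 -18.3 bar -13.4 10.3
0.208 33 jaw -49.7 -13.6 bar -18.2 14.7
0.214 32 jaw -53.3 -12.9 bar -18.1 14.9
0.22 23 jaw -58.0 -7.4 bar -18.2 15.0
0.226 22 jaw -59.7 -9.4 bar -17.7 15.5
t 4.93 pos [ 0.5453 -0.2045  0.1222] yaw_y 65.99 F [2. 6. 3.] T [ 0.81 -0.17  0.02] open 0.15
shift [0. 0. 0.] rot [ 0.002  0.    -0.   ]
```

View pics/s4.png

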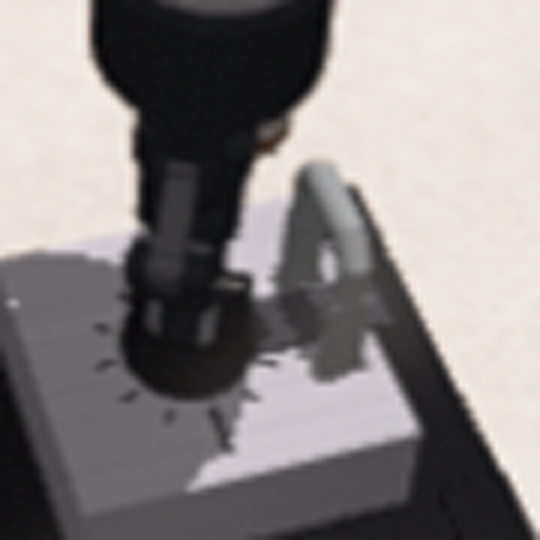

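The bar is gripped: opening 0.15, with the pads on both sides at crop (180,325). Next I'll turn clockwise by one click, which is positive about the tool's z.

```bash
python3 -m jog '[[[0,0,0],[0,0,0.1],0.05],[[0,0,0],[0,0,0.2],0.05],[[0,0,0],[0,0,0.3],0.05],[[0,0,0],[0,0,0.4],0.05],[[0,0,0],[0,0,0.5],0.05],[[0,0,0],[0,0,0.524],0.05],[[0,0,0],[0,0,0.524],0.05]]'
python3 look.py 36 s5
```

```text
time_s: 5.52
eef_pos: [0.5455, -0.2041, 0.1223]
eef_rot: [0.0, 0.454, 0.891, 0.001]
wrist_force: [2.9, 5.3, 0.6]
opening: 0.145
0.13 121 jaw -22.3 18.4 bar -25.2 19.8
0.136 17 jaw -7.6 3.9 bar -21.8 -6.7
0.142 19 jaw -13.2 6.0 bar -21.6 -7.3
0.148 23 jaw -18.1 5.1 bar -21.6 5.1
0.154 38 jaw -19.0 20.0 bar -22.4 5.2
0.16 63 jaw -19.4 11.7 bar -21.8 5.9
0.166 29 jaw -19.7 13.7 bar -12.6 -3.0
0.172 23 jaw -19.4 13.3 bar -12.5 -3.6
0.178 22 jaw -19.9 13.1 bar -12.6 -3.0
0.184 15 jaw -20.1 30.2 bar -14.8 -5.5
0.19 50 jaw -37.4 32.1 bar -14.5 4.6
0.196 69 jaw -39.3 32.8 bar -14.4 9.7
0.202 33 jaw -44.6 35.6 bar -14.1 10.7
0.208 51 jaw -46.7 35.8 bar -18.3 11.2
0.214 55 jaw -50.4 21.1 bar -18.7 5.6
0.22 34 jaw -57.7 19.4 bar -18.7 3.6
0.226 48 jaw -56.8 19.5 bar -18.7 -5.3
t 5.57 pos [ 0.5455 -0.2042  0.1223] yaw_y 36.08 F [2.8 4.8 1.1] T [ 0.62 -0.3  -0.03] open 0.148
shift [0. 0. 0.] rot [ 0.002 -0.001  0.001]
```

View pics/s5.png

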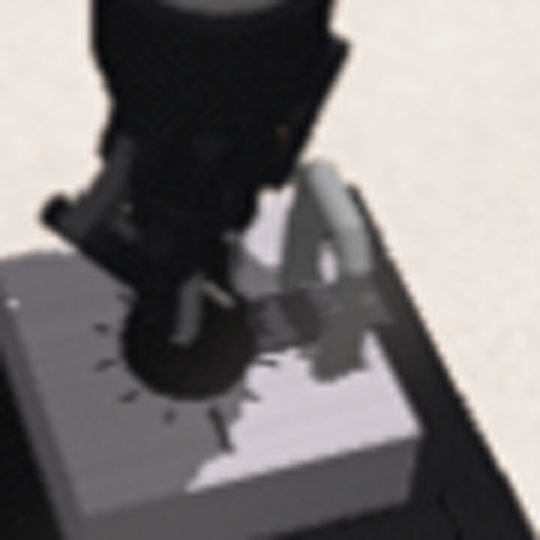

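```bash
python3 -m jog '[[[0,0,0],[0,0,0.1],0.05],[[0,0,0],[0,0,0.2],0.05],[[0,0,0],[0,0,0.3],0.05],[[0,0,0],[0,0,0.36],0.05]]'
python3 -m jog '[[[0,0,0],[0,0,0.08],0.05],[[0,0,0],[0,0,0.14],0.05],[[0,0,0],[0,0,0.165],0.05],[[0,0,0],[0,0,0.165],0.05],[[0,0,0],[0,0,0.165],0.05]]'
python3 look.py 6 s6
```

```text
time_s: 5.9
eef_pos: [0.5458, -0.204, 0.1223]
eef_rot: [0.0, 0.607, 0.795, 0.002]
wrist_force: [2.6, 3.4, 0.4]
opening: 0.149
time_s: 6.32
eef_pos: [0.5459, -0.2039, 0.1222]
eef_rot: [0.0, 0.669, 0.743, 0.002]
wrist_force: [2.9, 3.1, 1.1]
opening: 0.144
0.13 123 jaw -21.8 26.9 bar -24.1 15.4
0.136 14 jaw -5.8 4.8 bar -23.7 -7.3
0.142 15 jaw -10.9 3.8 bar -22.4 -8.5
0.148 21 jaw -17.5 17.9 bar -22.8 -5.6
0.154 39 jaw -18.7 17.4 bar -23.1 3.4
0.16 101 jaw -18.4 19.2 bar -23.4 18.6
0.166 36 jaw -18.6 19.4 bar -13.7 6.0
0.172 30 jaw -18.8 19.6 bar -12.5 6.4
0.178 33 jaw -18.8 13.4 bar -12.6 8.1
0.184 33 jaw -28.6 30.9 bar -14.6 7.8
0.19 65 jaw -37.1 31.5 bar -14.9 9.9
0.196 103 jaw -40.9 34.2 bar -13.4 9.9
0.202 48 jaw -45.3 34.5 bar -14.0 10.2
0.208 49 jaw -47.9 32.0 bar -18.3 9.1
0.214 59 jaw -51.3 19.8 bar -18.4 5.3
0.22 50 jaw -53.9 19.4 bar -19.1 -6.3
0.226 75 jaw -57.9 25.0 bar -19.5 -5.2
t 6.37 pos [ 0.5459 -0.2039  0.1222] yaw_y 5.97 F [2.6 3.9 1.9] T [ 0.55 -0.33 -0.03] open 0.148
shift [0. 0. 0.] rot [ 0.003 -0.002 -0.001]
```

View pics/s6.png

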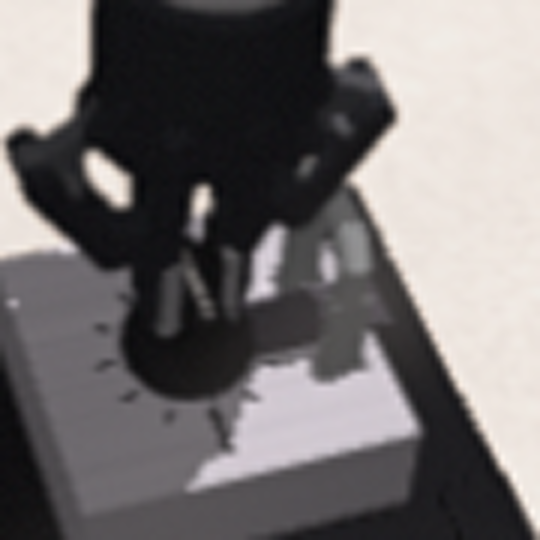

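The dial followed to tool yaw 6°. Its white line runs from crop (185,255) to (210,315) between the pads, towards the long mark at (220,440). I'll release a little, rise, and check the dial.

```bash
python3 -m jog '[[[0,0,0],[0,0,0],0.2],[[0,0,0],[0,0,0],0.25],[[0,0,0],[0,0,0],0.25],[[0,0,-4],[0,0,0],0.25],[[0,0,-15],[0,0,0],0.25],[[0,0,-40],[0,0,0],0.25],[[0,0,-70],[0,0,0],0.25],[[0,0,-100],[0,0,0],0.3],[[0,0,-110],[0,0,0],0.4],[[0,0,-110],[0,0,0],0.4]]'
python3 look.py 6 s7
python3 - <<'E'
from h import *
p,d=camera('top'); crop('top',p[:,:,::-1],365,465,150,250,5,'pics/t7.png')
p,d=camera('side');P=cloud('side',d)
x,y,z=P[...,0],P[...,1],P[...,2]
m=(abs(x-.545)<.03)&(abs(y+.205)<.03)&(z>.155)&(z<.17)
Q=P[m][:,:2];c=Q.mean(0);w,v=np.linalg.eigh(np.cov((Q-c).T));print(m.sum(),c,np.degrees(np.arctan2(*v[::-1,1])))
r=cv2.minAreaRect((Q*1000).astype(np.float32));print(r)
E
```

```text
time_s: 7.2
eef_pos: [0.5477, -0.2055, 0.2372]
eef_rot: [0.004, 0.669, 0.743, 0.002]
wrist_force: [-0.4, 0.1, 0.8]
opening: 0.398
0.13 132 jaw -22.4 24.1 bar -24.8 22.5
0.136 21 jaw -6.4 3.9 bar -21.8 15.0
0.142 20 jaw -6.5 3.6 bar -22.0 15.6
0.148 27 jaw -6.2 5.9 bar -21.9 17.0
0.154 22 jaw -6.7 8.2 bar -21.8 17.2
0.16 114 jaw -6.4 7.6 bar -22.2 21.3
t 7.25 pos [ 0.5465 -0.2048  0.2343] yaw_y 5.97 F [-0.4 -0.9  0.1] T [ 0.03 -0.05 -0.02] open 0.401
shift [0. 0. 0.] rot [ 0.006  0.001 -0.001]
136 [ 0.54652329 -0.20777557] 95.32503403118889
((547.1782836914062, -205.69573974609375), (13.59793758392334, 43.5864372253418), 5.3018364906311035)
```

View pics/s7.png

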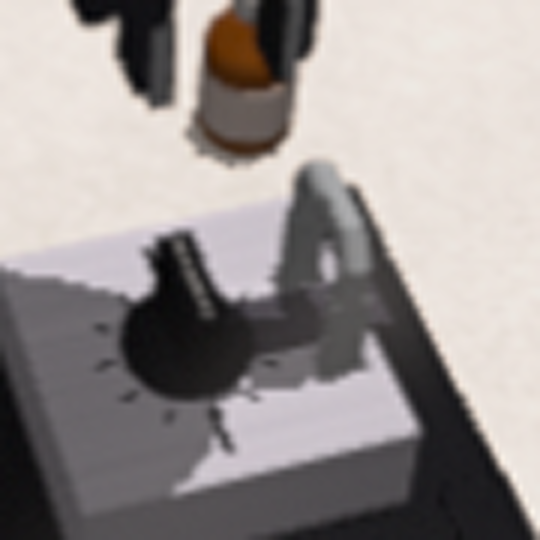

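View pics/t7.png

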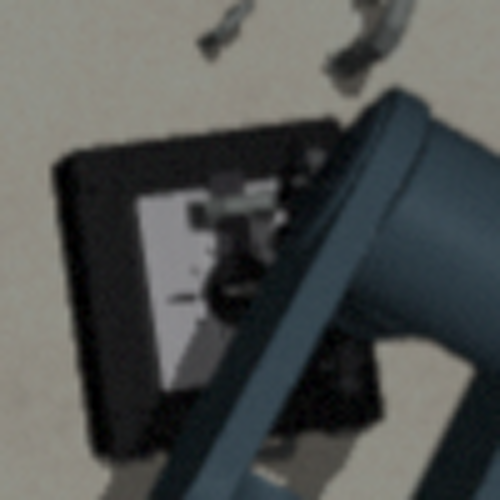

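The dial's bar now lies at 95.3°, against the case's y axis at 95.8°. Its white line points at the long mark (crop (222,430)), so it is on the open notch. Next is the shackle bow.

```bash
python3 - <<'E'
from h import *
go([.595,-.2012,.146],5.9)
E
```

```text
t 7.35 pos [ 0.5449 -0.2038  0.231 ] yaw_y 5.97 F [-0.1  0.5 -0. ] T [ 0.01  0.04 -0.01] open 0.399
shift [-2.9 50.  85. ] rot [ 0.001 -0.003  0.001]
```

```bash
python3 -m jog '[[[-2,25,0],[0,-0.003,0],0.45],[[-3,50,0],[0,-0.003,0],0.45],[[-3,50,10],[0,-0.003,0],0.45],[[-3,50,30],[0,-0.003,0],0.45],[[-3,50,45],[0,-0.003,0],0.45],[[-3,50,55],[0,-0.003,0],0.45],[[-3,50,55],[0,-0.003,0],0.45],[[-3,50,55],[0,-0.003,0],0.45]]'
python3 look.py 6 s8; python3 - <<'E'
from h import *
go([.595,-.2012,.146],5.9)
E
```

```text
time_s: 8.02
eef_pos: [0.5939, -0.201, 0.1745]
eef_rot: [-0.001, 0.669, 0.743, 0.0]
wrist_force: [0.6, -0.9, 0.7]
opening: 0.448
0.13 87 jaw -59.6 -26.2 bar -21.4 22.2
0.136 26 jaw -54.5 -43.8 bar -20.7 17.0
0.142 21 jaw -54.4 -44.9 bar -19.5 16.6
0.148 22 jaw -54.4 -42.9 bar -20.3 19.5
0.154 20 jaw -54.7 -42.8 bar -21.2 20.3
0.16 116 jaw -55.0 -40.2 bar -20.8 21.9
0.166 1 jaw -48.9 -48.9 bar -15.0 -15.0
0.196 3 jaw -24.8 -24.1 bar -9.7 -4.5
0.202 9 jaw -29.8 -20.1 bar -11.6 -5.1
0.208 18 jaw -32.3 -20.8 bar -10.3 6.6
0.214 19 jaw -32.2 -19.2 bar -10.1 7.7
0.22 21 jaw -32.5 -20.0 bar -11.6 7.0
0.226 17 jaw -33.1 -17.5 bar -11.6 1.8
t 8.07 pos [ 0.5947 -0.2014  0.1758] yaw_y 5.96 F [-0.3 -0.5  0.4] T [-0.04  0.05  0.02] open 0.452
shift [0. 0. 0.] rot [ 0.    -0.001 -0.001]
t 8.07 pos [ 0.5947 -0.2014  0.1758] yaw_y 5.96 F [-0.3 -0.5  0.4] T [-0.04  0.05  0.02] open 0.452
shift [ 0.2  0.3 29.8] rot [ 0.    -0.001  0.001]
```

View pics/s8.png

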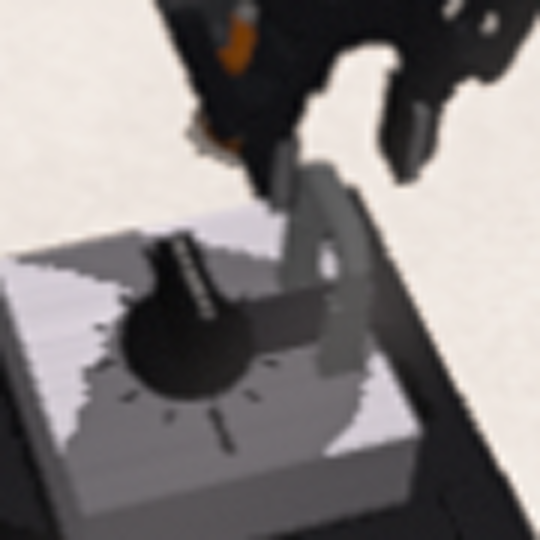

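The tips are at crop (275,195) and (405,175), one on each side of the bow top at (325,165). I'll lower and close.

```bash
python3 -m jog '[[[0,0,10],[0,0,0],0.45],[[0,0,20],[0,0,0],0.45],[[0,0,26],[0,0,0],0.45],[[0,0,29],[0,0,0],0.4],[[0,0,29],[0,0,0],0.3],[[0,0,29],[0,0,0],0.25],[[0,0,29],[0,0,0],0.2],[[0,0,29],[0,0,0],0.15],[[0,0,29],[0,0,0],0.1],[[0,0,29],[0,0,0],0.0],[[0,0,29],[0,0,0],0.0],[[0,0,29],[0,0,0],0.0]]'
python3 look.py 6 s9 | tail -3
```

```text
time_s: 9.07
eef_pos: [0.5952, -0.2017, 0.1475]
eef_rot: [0.001, 0.669, 0.743, 0.001]
wrist_force: [0.4, -0.8, 2.3]
opening: 0.116
0.226 31 jaw -44.1 -16.1 bar -13.6 9.8
t 9.12 pos [ 0.5952 -0.2016  0.1476] yaw_y 5.96 F [0.6 0.4 3.9] T [ 0.1  -0.08 -0.02] open 0.116
shift [0. 0. 0.] rot [ 0.002  0.    -0.001]
```

View pics/s9.png

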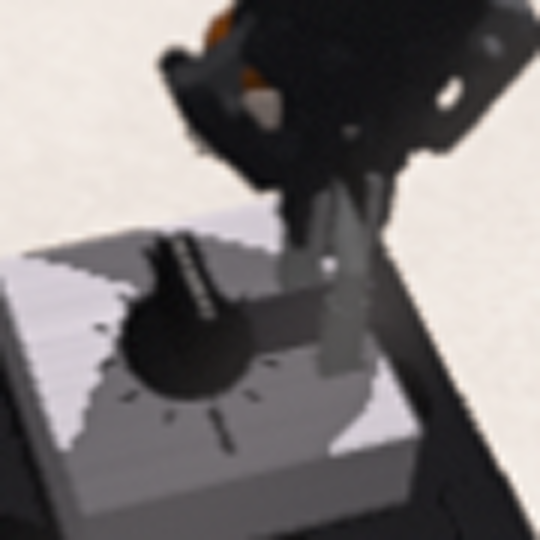

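The bow is gripped, with opening 0.116 and low forces. I'll pull up gently and check the force.

```bash
python3 -m jog '[[[0,0,-3],[0,0,0],0],[[0,0,-6],[0,0,0],0],[[0,0,-10],[0,0,0],0],[[0,0,-14],[0,0,0],0]]'
python3 -m jog '[[[0,0,-5],[0,0,0],0],[[0,0,-10],[0,0,0],0],[[0,0,-16],[0,0,0],0],[[0,0,-22],[0,0,0],0],[[0,0,-28],[0,0,0],0],[[0,0,-34],[0,0,0],0],[[0,0,-40],[0,0,0],0],[[0,0,-50],[0,0,0],0],[[0,0,-60],[0,0,0],0],[[0,0,-70],[0,0,0],0],[[0,0,-70],[0,0,0],0],[[0,0,-70],[0,0,0],0]]'
python3 - <<'E'
from h import *
p,d=camera('side'); crop('side',p[:,:,::-1],300,420,210,330,5,'pics/s10.png'); np.save('s10.npy',d)
go([.592,.217,.24],6)
E
```

```text
time_s: 9.45
eef_pos: [0.5947, -0.2014, 0.1612]
eef_rot: [-0.0, 0.669, 0.743, 0.0]
wrist_force: [-0.3, -0.3, -3.4]
opening: 0.122
time_s: 10.45
eef_pos: [0.5952, -0.2017, 0.2324]
eef_rot: [0.001, 0.669, 0.743, 0.001]
wrist_force: [-0.3, -1.5, -2.9]
opening: 0.113
t 10.5 pos [ 0.5947 -0.2015  0.2314] yaw_y 5.96 F [-0.2  0.1 -2.8] T [ 0.03  0.09 -0.01] open 0.115
shift [416.5  40.8  -8.4] rot [ 0.001 -0.    -0.001]
```

View pics/s10.png

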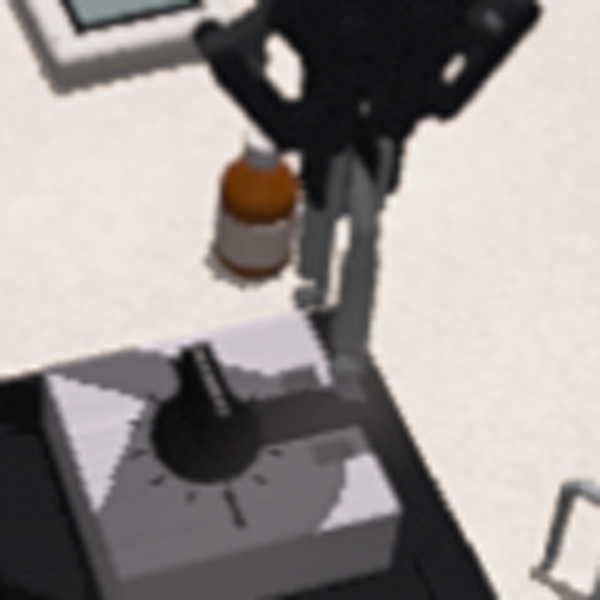

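The shackle is clear of the lock and the dial's line still points at the long mark (crop (232,510)). Next I'll refine the reader's centre from the first pictures, by intersecting rays with the z = 0.03 plane.

```bash
python3 - <<'E'
from h import *
for n,(u0,u1,v0,v1) in dict(top=(250,310,170,230),side=(292,356,186,232)).items():
    I=cv2.imread(f'pics/{n}0.png'); c=get_calibration(n); d=np.load(f'{n}0.npy'); P=cloud(n,d)
    g=I.mean(2); m=np.zeros(g.shape,bool); m[v0:v1,u0:u1]=True
    top=m&(P[...,2]>.022)&(P[...,2]<.045)
    v,u=np.mgrid[0:400,0:640]
    K=np.array([[c['fx'],0,c['cx']],[0,c['fy'],c['cy']],[0,0,1]])
    s=cv2.undistortPoints(np.stack([u[m],v[m]],1).astype(float)[:,None],K,np.array([c['k1'],0,0,0,0.]))[:,0]
    W=c['world_from_camera']; r=np.c_[s,np.ones(len(s))]@W[:3,:3].T; t=(.03-W[2,3])/r[:,2]
    X=np.full(g.shape+(2,),np.nan); X[m]=W[:2,3]+r[:,:2]*t[:,None]
    gm=g[top]; th=(np.percentile(gm,10)+np.percentile(gm,90))/2
    br=(top&(g>th)).astype(np.uint8)
    cs,_=cv2.findContours(br,cv2.RETR_CCOMP,cv2.CHAIN_APPROX_NONE)
    for nm,mask in (('bright',br),('all',top.astype(np.uint8))):
        k,lab,st,ce=cv2.connectedComponentsWithStats(mask); i=1+st[1:,4].argmax(); Q=X[lab==i]
        b=cv2.minAreaRect((Q*1000).astype(np.float32)); print(n,nm,b)
    k,lab,st,ce=cv2.connectedComponentsWithStats((top&(g<th)).astype(np.uint8)); i=1+st[1:,4].argmax(); Q=X[lab==i]
    print(n,'dark',len(Q),cv2.minAreaRect((Q*1000).astype(np.float32)),Q.mean(0))
go([.592,.217,.2314],6)
E
```

```text
top bright ((591.4263916015625, 220.0064697265625), (117.14502716064453, 118.0247802734375), 9.00765323638916)
top all ((590.4893188476562, 219.1676483154297), (119.18838500976562, 119.20275115966797), 8.693985939025879)
top dark 647 ((592.1736450195312, 219.66021728515625), (84.0484619140625, 84.87615203857422), 9.031497955322266) [0.59225769 0.21954027]
side bright ((594.218017578125, 214.6897430419922), (119.0505142211914, 119.31038665771484), 8.804134368896484)
side all ((594.5379638671875, 211.8426513671875), (119.06478881835938, 125.2624740600586), 8.668800354003906)
side dark 477 ((594.083984375, 217.896484375), (84.82435607910156, 85.33755493164062), 8.633477210998535) [0.59386461 0.21700254]
t 10.5 pos [ 0.5947 -0.2015  0.2314] yaw_y 5.96 F [-0.2  0.1 -2.8] T [ 0.03  0.09 -0.01] open 0.115
shift [4.165e+02 4.070e+01 2.000e-01] rot [ 0.001 -0.    -0.001]
```

```bash
python3 -m jog '[[[8,0,0],[0,0,0],0],[[24,2,0],[0,0,0],0],[[46,4,0],[0,0,0],0],[[70,6,0],[0,0,-0.01],0],[[98,9,0],[0,0,-0.01],0],[[126,12,0],[0,0,-0.01],0],[[154,15,0],[0,0,-0.02],0],[[182,18,0],[0,0,-0.02],0],[[210,21,0],[0,0,-0.02],0],[[238,24,0],[0,0,-0.03],0],[[266,27,0],[0,0,-0.03],0],[[294,30,0],[0,0,-0.04],0],[[322,32,0],[0,0,-0.049],0],[[348,35,0],[0,0,-0.049],0],[[372,37,0],[0,0,-0.049],0],[[392,39,0],[0,0,-0.049],0],[[408,41,0],[0,0,-0.049],0],[[418,42,0],[0,0,-0.049],0],[[418,42,0],[0,0,-0.049],0],[[418,42,0],[0,0,-0.049],0]]'
cat > look2.py <<'E'
import sys
from h import *
p,d=camera('side'); nm=sys.argv[1]; crop('side',p[:,:,::-1],275,375,140,240,6,f'pics/{nm}.png')
P=cloud('side',d); o=get_obs(); Q=P.reshape(-1,3); r=Q-o['eef_pos']
m=(np.hypot(r[:,0],r[:,1])<.045)&(Q[:,2]>.045); Q=Q[m]
for z0 in np.arange(.05,.26,.008):
    k=(Q[:,2]>=z0)&(Q[:,2]<z0+.008)
    if k.any(): print(round(z0,3),k.sum(),'x',Q[k,0].min().round(4),Q[k,0].max().round(4),'y',Q[k,1].min().round(4),Q[k,1].max().round(4))
print('zmin',Q[:,2].min())
go([.593,.2185,.1385],8.8)
p,d=camera('top'); crop('top',p[:,:,::-1],230,330,140,240,6,f'pics/{nm}t.png')
E
python3 look2.py s11
```

```text
time_s: 12.17
eef_pos: [0.5924, 0.2192, 0.2312]
eef_rot: [-0.0, 0.65, 0.76, -0.0]
wrist_force: [0.9, -0.5, -2.5]
opening: 0.122
0.17 13 x 0.5854 0.6045 y 0.1939 0.2387
0.178 23 x 0.5847 0.6037 y 0.1979 0.2444
0.186 15 x 0.588 0.6037 y 0.1958 0.2411
0.194 22 x 0.5848 0.6032 y 0.1945 0.2421
0.202 24 x 0.5849 0.6027 y 0.1944 0.2403
0.21 27 x 0.5846 0.6027 y 0.1934 0.2399
0.218 20 x 0.5847 0.6028 y 0.1967 0.2402
0.226 25 x 0.5842 0.6022 y 0.1964 0.2415
0.234 22 x 0.5845 0.6018 y 0.1955 0.2403
0.242 12 x 0.5844 0.6009 y 0.1944 0.2399
0.25 15 x 0.5829 0.6062 y 0.1932 0.2186
0.258 33 x 0.5773 0.6124 y 0.1953 0.219
zmin 0.1720855879846538
t 12.22 pos [0.5927 0.2184 0.2313] yaw_y 8.79 F [-0.4 -0.1 -2.9] T [ 0.    0.05 -0.01] open 0.116
shift [ 0.1  0.3 92.8] rot [ 0.  0. -0.]
```

View pics/s11.png

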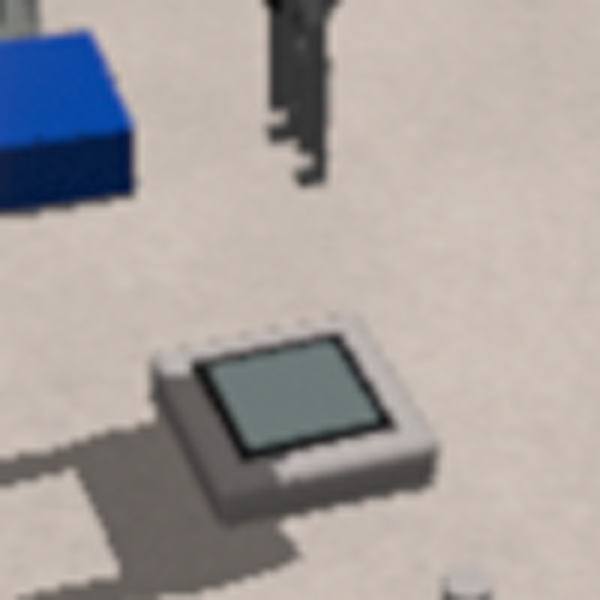

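View pics/s11t.png

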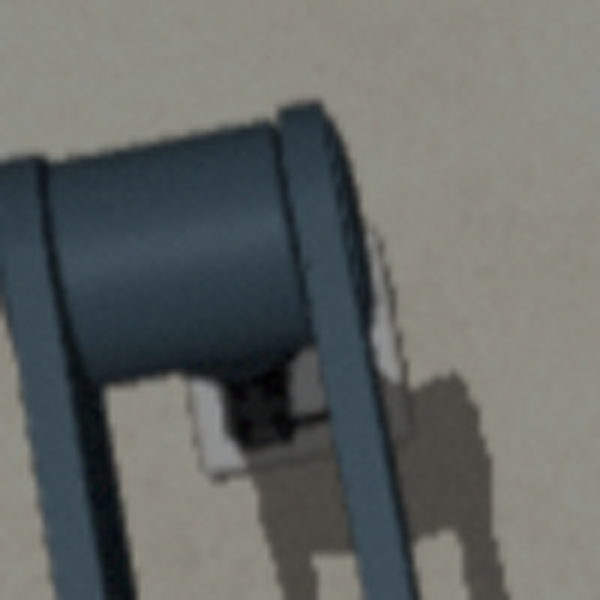

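The shackle hangs upright with its feet at crop (278,135) and (310,180). The lowest points are at z = 0.172 m, centred at (0.594, 0.218), over the window at (0.593, 0.2185). I'll lower 92 mm, slowing at the end.

```bash
python3 -m jog '[[[0,0,5],[0,0,0],0],[[0,0,15],[0,0,0],0],[[0,0,28],[0,0,0],0],[[0,0,42],[0,0,0],0],[[0,0,56],[0,0,0],0],[[0,0,68],[0,0,0],0],[[0,0,78],[0,0,0],0],[[0,0,85],[0,0,0],0],[[0,0,90],[0,0,0],0],[[0,0,92],[0,0,0],0],[[0,0,92],[0,0,0],0],[[0,0,92],[0,0,0],0],[[0,0,92],[0,0,0],0],[[0,0,92],[0,0,0],0]]'
python3 look2.py s12
```

```text
time_s: 13.43
eef_pos: [0.5934, 0.218, 0.1402]
eef_rot: [0.001, 0.651, 0.759, 0.001]
wrist_force: [1.1, -0.7, -2.5]
opening: 0.117
0.082 26 x 0.5866 0.6043 y 0.1966 0.2436
0.09 10 x 0.5926 0.6069 y 0.1944 0.2371
0.098 16 x 0.5866 0.6062 y 0.1945 0.2402
0.106 22 x 0.5858 0.6057 y 0.1939 0.2398
0.114 23 x 0.586 0.6053 y 0.1947 0.2391
0.122 23 x 0.5857 0.6054 y 0.1924 0.2382
0.13 22 x 0.586 0.6057 y 0.192 0.2385
0.138 24 x 0.5853 0.6046 y 0.1944 0.2367
0.146 14 x 0.5856 0.6048 y 0.1906 0.2373
0.154 10 x 0.5922 0.601 y 0.1939 0.1979
0.162 16 x 0.5839 0.6064 y 0.1934 0.2139
0.17 36 x 0.576 0.6132 y 0.1945 0.2197
0.178 44 x 0.5758 0.6121 y 0.1965 0.2273
0.186 34 x 0.5759 0.6124 y 0.2054 0.2256
0.194 27 x 0.576 0.6126 y 0.2025 0.2279
0.202 36 x 0.5662 0.6321 y 0.2 0.2311
0.21 78 x 0.5581 0.6344 y 0.197 0.2346
0.218 68 x 0.555 0.6368 y 0.1998 0.2359
0.226 64 x 0.5522 0.6368 y 0.1978 0.2364
0.234 50 x 0.5523 0.6374 y 0.1977 0.2335
0.242 51 x 0.5503 0.6377 y 0.1979 0.2221
0.25 57 x 0.5505 0.6365 y 0.1969 0.221
0.258 71 x 0.5492 0.6349 y 0.1956 0.2165
zmin 0.08232307192842114
t 13.48 pos [0.5933 0.218  0.1401] yaw_y 8.75 F [-0.4 -0.3 -2.7] T [-0.06 -0.02  0.06] open 0.117
shift [ 0.5 -0.3  1.6] rot [ 0.001  0.    -0.001]
```

View pics/s12.png

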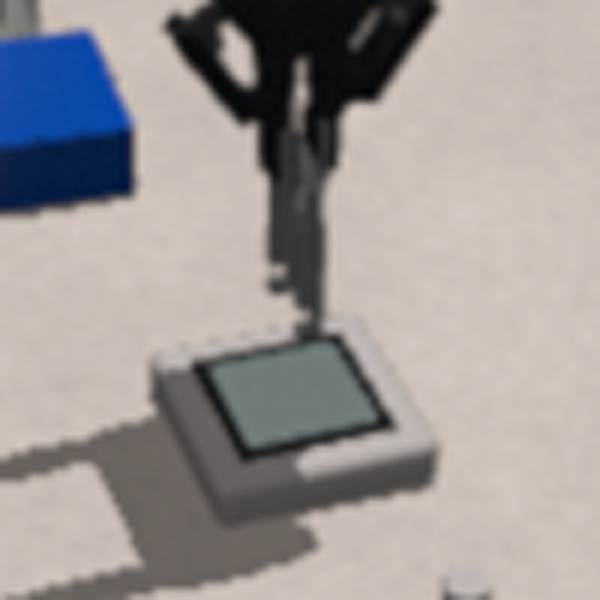

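The feet are at z ≈ 0.082 m, centred about 1.5 mm beyond the window centre in x. I'll make a small trim, let it settle, and do a last check of the whole scene.

```bash
python3 -m jog '[[[0.5,-0.7,0.8],[0,0,0],0],[[0.5,-1.3,1.5],[0,0,0],0],[[0.5,-1.3,1.5],[0,0,0],0],[[0.5,-1.3,1.5],[0,0,0],0],[[0.5,-1.3,1.5],[0,0,0],0],[[0.5,-1.3,1.5],[0,0,0],0],[[0.5,-1.3,1.5],[0,0,0],0],[[0.5,-1.3,1.5],[0,0,0],0]]'
python3 look2.py s13 | head -8
python3 - <<'E'
from h import *
p,d=camera('side'); cv2.imwrite('pics/s14.png',p[:,:,::-1]); P=cloud('side',d)
x,y,z=P[...,0],P[...,1],P[...,2]
m=(abs(x-.545)<.03)&(abs(y+.205)<.03)&(z>.155)&(z<.17)
print('dial',cv2.minAreaRect((P[m][:,:2]*1000).astype(np.float32)))
p2,_=camera('side'); print('diff',abs(p2.astype(int)-p).max())
s0=cv2.imread('pics/side0.png').astype(int); dd=abs(s0-p[:,:,::-1]).sum(2)
for n,(a,b,c,e) in dict(jar=(270,295,245,278),bottle=(340,362,234,266),tip=(266,300,145,176)).items(): print(n,dd[c:e,a:b].mean())
go([.593,.2185,.1385],8.8); print(get_obs()['dq'].round(4))
E
```

```text
time_s: 14.2
eef_pos: [0.5919, 0.2183, 0.1385]
eef_rot: [0.0, 0.651, 0.759, 0.0]
wrist_force: [-0.2, -0.3, -3.0]
opening: 0.118
0.074 4 x 0.5851 0.6007 y 0.1974 0.2431
0.082 26 x 0.5845 0.6042 y 0.1937 0.2442
0.09 10 x 0.5848 0.6044 y 0.1962 0.2435
0.098 17 x 0.5841 0.6027 y 0.1952 0.2403
0.106 22 x 0.5842 0.603 y 0.1955 0.2439
0.114 22 x 0.5837 0.6028 y 0.1934 0.242
0.122 26 x 0.5837 0.6027 y 0.1921 0.2406
0.13 17 x 0.5836 0.6018 y 0.1952 0.2416
dial ((547.4472045898438, -205.0662841796875), (14.487704277038574, 44.06630325317383), 5.888810157775879)
diff 29
jar 32.527272727272724
bottle 24.282670454545453
tip 22.06356736242884
t 14.4 pos [0.5919 0.2183 0.1384] yaw_y 8.75 F [ 0.7 -0.1 -3.8] T [-0.01  0.02 -0.03] open 0.115
shift [ 0.   1.2 -0.1] rot [ 0.001  0.    -0.001]
[-0.0002 -0.0002 -0.0021 -0.0009  0.0005 -0.0003]
```

View pics/s14.png

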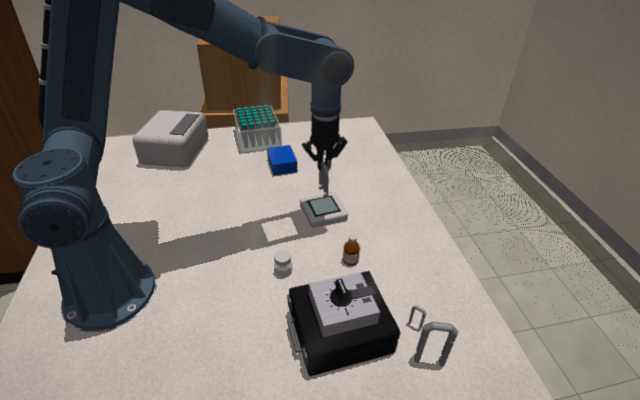

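The full side view shows the shackle held over the reader (325,190), with the jar (282,263), bottle (351,250) and tip box (282,160) where they were. The dial's bar is at 5.9°, in line with the case's marks. The arm is still, so I'm handing in.

```bash
python3 -c "
from bench import *
print(hand_in())"
```

```text
the job is handed in; nothing more can be done
None
```

I turned the dial two clicks clockwise to its open notch, left it there, and pulled the locked shackle straight up out of the block. I then held it upright over the reader window and handed in at about 14.4 s.

**Last checks:**
- **Dial:** the bar is within about 0.5° of the long marks.
- **Shackle:** the feet are at z ≈ 0.080 m, about 50 mm above the window. They are centred at about (0.594, 0.218), against the window at (0.593, 0.2185), so within about 2 mm. The arm is still, and the wrist force is only the shackle's weight, about 3 N.
- **Bystanders:** in the last picture the jar, bottle and tip box stand where they were. I judged this by eye. The pixel comparison with the first picture showed modest differences that I took for lighting and noise.

**What disagreed:** the fingertips stood about 35 mm higher than the reported TCP and `tip_extent` imply. My first close on the dial therefore shut on air above the bar. I set all grip heights from the camera after that. From the lift height and the depth image, the final foot height agrees within about 2 mm.

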